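# Roll a temperature logger into its reader

## Robot

A 6-joint arm with a two-finger parallel gripper is mounted at the origin on the work surface. World frame = base frame: x ahead of the robot, y to its left, z up, the work surface at z = 0. Lengths are in m, angles in rad, forces in N, time in s.
With the tool pointing down it reaches from about 0.35 to 0.775 m from the base axis. Payload 5.5 kg.
Tool frame: the origin (TCP) lies at the very end of the fingers, on their centre line; the grasp point (between the pads) lies 19 mm behind it; z points along the fingers, y is the line along which they close (so a half turn about z gives the same grasp; the last joint's range is limited). The gripper opens to 85 mm and grips with 20 to 120 N. Pads are 22 mm wide; open, the fingers measure 114 mm over their backs; the gripper's body (76 mm by 85 mm) begins 54 mm behind the grasp point. The pads swing forward as they close: fully open they stand 13 mm farther back than shut.
Start: joints at [-1.298, 0.313, 0.046, 1.304, 0, 1.431], TCP at [0.231, -0.527, 0.231] pointing down, gripper open.
Joint ranges: [-2.76, 2.76], [-0.86, 1.69], [-1.03, 1.26], [-2.2, 2.34], [-1.47, 1.5], [-3.14, 3.14]. Speed limits (rad/s): [2.57, 2.57, 3.14, 3.14, 3.14, 3.14].

## Interface

Orientations are given as a unit quaternion [w, x, y, z].
In Python, from workcell import get_state, read_camera, calibration, hand_in gives the robot as it stands.
- The arm moves only by the tool drive_tool, never from a script. Its argument "deltas" is a list that holds one entry, the list of rows, each a list of 7 numbers: the closure in counts, from 0 (fully open) to 255 (shut), then the shift along the tool's x, y, z in m, then the turn, a rotation vector about the tool's x, y, z in degrees. A call has 1 to 12 rows; each row is the pose to reach, as a shift and turn from the pose commanded when the call began, along the tool's axes at that moment; what a row does not reach only later rows make up. A row lasts 1/8 s, in which the tool goes at most 62.5 mm and 10.7 degrees, less where a joint would pass 70% of its speed; a pose out of reach is approached as far as the arm can. A call with a gripper value outside its range is refused whole. The fingers move at their own pace and stop on an object; "newtons" is the grip in N (left out, the last holds). Time passes only in rows, so rows that repeat a pose let the fingers close. It gives the time, the measured TCP pose, the force, the opening and the grip force at its end, in the units of the state.
- get_state(): the state, without advancing time (a new reading comes with each control period).
- read_camera(name): name is "scene" or "top" or "wrist"; returns (picture, depth): 420x560x3 uint8, red, green, blue; 420x560 float32, m along the optical axis (not along the pixel's ray), 0 where there is no reading.
- calibration(name): a dict with "mtx" (3x3 intrinsics, pixels), "world_from_camera" (4x4, takes a point from camera to world coordinates). Camera axes: x right, y up, looking along -z (the intrinsics and any distortion apply to the point x, -y, -z); pixel columns grow to the right and rows downward; lengths in m; the calibration is good to about 2 mm. A picture is of the moment at which its call begins: read the wrist's pose just before it. calibration takes no time and is no camera call; for the wrist camera it gives the pose at the moment of the call.
- hand_in(): hands the job in; it is judged then, once.
The state is a dict: "clock": time; "joint_pos": joint angles; "qvel": joint speeds; "tau": joint torques, N m; "tcp_pos": TCP position; "orientation": TCP orientation; "wrist_force": force on the tool from outside, world axes, zero at the start; "ft_torque": the same for the moment, N m; "finger_gap": finger opening in m; "grip_force": force on a finger pad.
Only numpy, scipy, OpenCV 4.12 (cv2) and the standard library are available. Lean on these libraries where they do the work, as an engineer would, in place of code of your own. Each camera call takes 0.05 s, during which the arm holds its last target. There are 200 camera calls.

## Task

On the packing table, roll the steel temperature logger along the blue dock by pushing its side, without picking it up, over the step into the green bay and against the yellow sprung pad; press it gently on the pad for a good second so that it is read, without driving the pad hard. Then ease off, leave it lying still in the green bay, and press the green button on the reader to store the reading. Leave everything else on the table alone.

Things in the scene. Friction and masses are not known exactly. Their poses are not given: they have to be found in the camera images.
- logger_center (a point): Centre of the temperature logger: a smooth polished steel cylinder 40 mm in diameter and 110 mm long with black ends and an orange band round its middle, 0.2 to 0.42 kg, lying loose across the lane of the dock. The y axis is the cylinder's own axis; x and z turn with it as it rolls.
- dock: Blue reading dock fixed to the table; origin at table-top height on the lane's centre line. +x is the way the logger must roll, y across the lane, z up. Lane floor 14 mm above the table from x = -150 to +20 mm; white rails at both sides, 116 mm apart, tops 22 mm above the table. A grey shelf 10 mm high runs along it from y = -66 to -140 mm.
- step (a point): Middle of the lane's edge (yellow line) at dock x = 20 mm, 14 mm above the table; axes as the dock's. Here the floor steps down 3 mm into the read bay, floor 11 mm above the table, with a green mark from 1 to 59 mm beyond the step. Lying in the bay against the step, the logger's centre is 10.5 mm beyond it, 31 mm above the table.
- reader: Grey reader housing fixed on the dock's far end, 65 mm long (along x), 110 mm wide, top 57 mm above the table; origin under the middle of its front face, on the bay floor, axes as the dock's. A logger pressed on its pad (see slide_port) with over 3.5 N for a second is read (6 N is right); over 10 N damages it. Rolling drag takes up to 1 N of a push.
- slide_port (a point): Middle of the housing's front, 31 mm above the table. From it a stiff aluminium slide holds a yellow pad, 70 mm wide, 26 mm high. Its setting is NOT measured: the free pad's face is 34 to 71 mm beyond the step. The pad gives 6 mm: 1 N to start, then 3 N per mm, then a hard stop. As the push is eased its spring moves the logger back to the free position.
- store (a joint): Travel of the green store button: 0 out, 0.006 m fully down (4 N); a press of at least 0.004 counts. It springs back.
- store_top (a point): Centre of the top face of the green button, 28 mm across, on top of the reader housing; it is pressed straight down.
- tape_roll: Bystander: roll of brown packing tape lying flat on the dock's grey side shelf, 62 mm across, 24 mm high; origin under its centre.
- stamp: Bystander: small red stamp with a wooden grip standing on the dock's side shelf, 46 x 30 mm, 44 mm high; origin under its centre.
- tray_stack: Bystander: stack of four wooden roe trays, 160 x 105 mm, 115 mm high; origin under its centre.
- tray: Bystander: single wooden tray of orange roe, 160 x 105 mm, 30 mm high; origin under its centre.
- marker: Bystander: white marker pen with a blue cap lying on the table, 130 mm long, 15 mm thick; origin under its centre.
- dispenser: Bystander: red desk tape dispenser, 150 x 55 mm, 81 mm high; origin under its centre.
Things that resemble listed ones, but are neither listed nor needed, are in the scene too. There is more than one size of the part that bears logger_center; the job needs the smallest.

How it is judged:
By the outcome, as a careful person would: the job done as asked, in the order asked, and still so for the second after the job is handed in, with the robot touching nothing.
It also fails if it takes over 67 s, if anything falls off the work surface, if the arm or the gripper's body presses on something with over 40 N, if the wrist force passes 120 N, or if a joint passes its speed limit or range.

## Working session

There is one attempt and no reset: what is moved stays moved. The work goes in short steps, Python scripts to look and compute and a tool call to move; the robot and the scene stay as the last step left them, time stands still between calls to the robot, and variables do not carry over. Pictures are saved under pics/ and viewed, at most 10 in all, crops included, and the job is handed in when it is done.

Besides the shell and the picture viewer there is one more tool, called after "Request:" as a command line: name --argument value ..., lists and objects as JSON in quotes. drive_tool: Moves the arm, as the interface text tells. Its arguments: {"type":"object","properties":{"deltas":{"type":"array","items":{"type":"array","items":{"type":"array","items":{"type":"number"}}}},"newtons":{"type":"number"}},"required":["deltas"]}

```bash
mkdir -p pics; cat > h.py <<'E'
import numpy as np, cv2
from workcell import *
def shot(n,f):
    c=calibration(n); p,d=read_camera(n); np.savez(f'{f}.npz',p=p,d=d,K=c['mtx'],T=c['world_from_camera'])
    cv2.imwrite(f'pics/{f}.png',p[:,:,::-1]); return c
def world(f):
    z=np.load(f'{f}.npz'); K,T,d=z['K'],z['T'],z['d']
    v,u=np.mgrid[:420,:560]
    P=np.stack([(u-K[0,2])/K[0,0]*d,-(v-K[1,2])/K[1,1]*d,-d],-1)
    return z['p'],d,P@T[:3,:3].T+T[:3,3]
E
python3 - <<'E'
from h import *
for n in('scene','top'):
    c=shot(n,n+'0'); print({k:np.round(v,3).tolist() if not isinstance(v,str) else v for k,v in c.items()})
print(get_state())
a=[cv2.imread(f'pics/{n}0.png') for n in('scene','top')]
E
```

```text
{'mtx': [[430.949, 0.0, 278.613], [0.0, 430.949, 208.082], [0.0, 0.0, 1.0]], 'world_from_camera': [[0.737, -0.328, 0.591, 1.306], [0.675, 0.39, -0.626, -0.841], [-0.025, 0.86, 0.509, 0.789], [0.0, 0.0, 0.0, 1.0]]}
{'mtx': [[469.891, 0.0, 286.271], [0.0, 469.891, 208.385], [0.0, 0.0, 1.0]], 'world_from_camera': [[0.025, 0.995, -0.092, 0.383], [-1.0, 0.025, -0.003, -0.009], [-0.001, 0.092, 0.996, 1.316], [0.0, 0.0, 0.0, 1.0]]}
{'clock': 0.1, 'joint_pos': array([-1.29759322e+00,  3.13900346e-01,  4.51070533e-02,  1.30362103e+00,
       -4.49132982e-06,  1.43118269e+00]), 'qvel': array([-0.00040935, -0.00157903,  0.00328928,  0.00092958,  0.00167753,
        0.00123247]), 'tau': array([ 2.47364129e-03, -4.81724131e+01,  2.99244887e+01,  1.27204732e-02,
       -1.02056022e-04,  2.05535109e-06]), 'tcp_pos': array([ 0.23054301, -0.52625972,  0.23051817]), 'orientation': array([-8.07044208e-04,  9.78772995e-01,  2.04945772e-01, -5.62372975e-05]), 'wrist_force': array([ 0.74007266, -0.39757169, -0.37311362]), 'ft_torque': array([-0.02688186, -0.02229749, -0.01704258]), 'grip_force': 0.0, 'finger_gap': 0.0852392328573398}
```

View pics/top0.png

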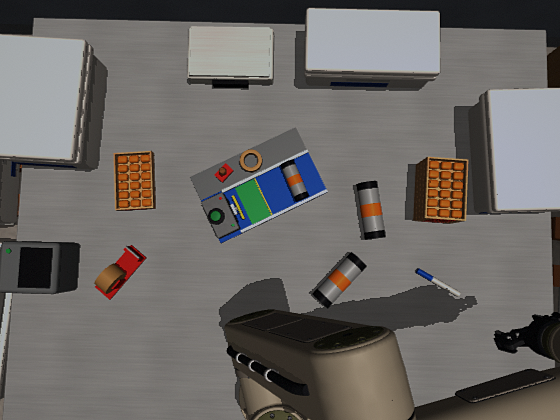

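View pics/scene0.png

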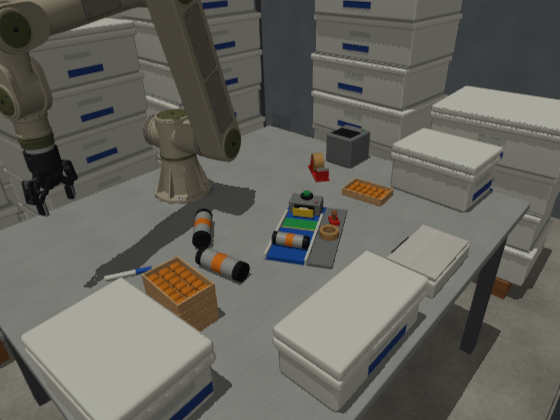

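Three banded cylinders are visible in the top view: (294,181) in the dock lane, (370,210) and (340,280) on the table. The one in the lane is shortest and lies across the blue lane, so it fits. I'll confirm it in a crop and measure the dock.

```bash
python3 - <<'E'
from h import *
p,d,W=world('top0')
cv2.imwrite('pics/crop.png',cv2.resize(p[120:250,180:390,::-1],None,fx=3.8,fy=3.8,interpolation=cv2.INTER_CUBIC))
hsv=cv2.cvtColor(p,cv2.COLOR_RGB2HSV)
R=np.zeros((420,560),bool);R[125:248,185:335]=1
def m(lo,hi): return (cv2.inRange(hsv,lo,hi)>0)&R
g=m((45,90,60),(80,255,255)); 
def rect(mask,nm):
    n,l,s,c=cv2.connectedComponentsWithStats(mask.astype(np.uint8))
    for i in range(1,n):
        if s[i,4]<25: continue
        q=W[l==i]; r=cv2.minAreaRect((q[:,:2]*1000).astype(np.float32))
        print(nm,s[i,4],c[i].round(1),'rect mm',np.round(r[0],1),np.round(r[1],1),round(r[2],1),'z',np.round(np.median(q[:,2])*1000,1), np.round(q[:,2].max()*1000,1))
rect(g,'green'); rect(m((100,120,60),(130,255,255)),'blue'); rect(m((5,150,120),(18,255,255)),'orange'); rect(m((22,120,120),(35,255,255)),'yellow')
for u,v in((294,181),(370,210),(340,280),(215,216),(240,208),(210,200),(222,232),(300,200),(222,172),(251,160)): print((u,v),(W[v,u]*1000).round(1))
E
```

```text
green 821 [252.6 201.2] rect mm [472.4  65.4] [225.8  57.3] 26.4 z 11.9 1316.4
green 78 [215.2 215.5] rect mm [430.6  92.7] [224.2  24.7] 64.0 z 79.6 1316.4
blue 711 [309.  174.5] rect mm [521.7 -62.7] [ 92.6 282. ] 87.0 z 14.3 1316.4
blue 1056 [275.4 189.8] rect mm [505.5  -1. ] [228.9  86.7] 24.5 z 14.4 1316.4
blue 432 [236.2 215. ] rect mm [431.7 117.3] [239.1 126.7] 41.2 z 12.0 1316.4
blue 31 [210.7 195.8] rect mm [533.8 204.9] [ 9.9 64.1] 20.1 z 11.9 52.9
orange 132 [249.6 159.7] rect mm [519.5  57.2] [300.9  57.6] 19.7 z 34.5 1316.4
orange 109 [294.4 179.2] rect mm [489.6 -26. ] [212.1  35.6] 0.5 z 52.1 1316.4
yellow 43 [237.8 206.5] rect mm [502.  126.9] [67.7  4.7] 26.7 z 44.4 49.4
(294, 181) [574.8 -23.9  55.5]
(370, 210) [ 500.7 -229.7   59.6]
(340, 280) [ 312.2 -152.6   53.9]
(215, 216) [472.4 182.2  82.5]
(240, 208) [499.3 121.8  37.2]
(210, 200) [516.7 200.8  60.4]
(222, 232) [431.9 166.4  52.4]
(300, 200) [527.1 -42.1  22.4]
(222, 172) [594.8 172.4  53.5]
(251, 160) [638.2  98.1  11. ]
```

View pics/crop.png

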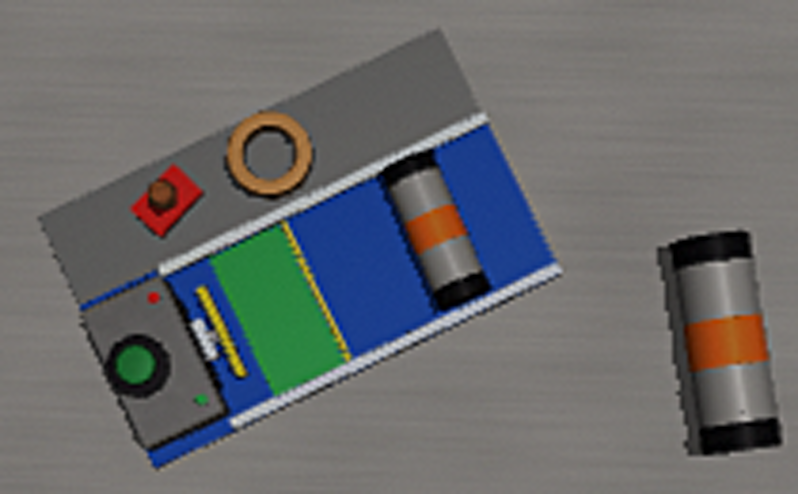

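The crop confirms that the smallest cylinder lies in the lane, slightly skewed. The yellow pad is at crop (220,330) and the green button at crop (135,365). Next I'll fit the dock frame.

```bash
cat >> h.py <<'E'
def pix2plane(z,K,T,pts,h):
    pts=np.asarray(pts,float).reshape(-1,2)
    r=np.c_[(pts[:,0]-K[0,2])/K[0,0],-(pts[:,1]-K[1,2])/K[1,1],-np.ones(len(pts))]@T[:3,:3].T
    return T[:3,3]+r*((h-T[2,3])/r[:,2])[:,None]
E
python3 - <<'E'
from h import *
z=np.load('top0.npz');p=z['p'];K,T=z['K'],z['T']
c=lambda x,y:(180+(x+.5)/3.8-.5,120+(y+.5)/3.8-.5)
hsv=cv2.cvtColor(p,cv2.COLOR_RGB2HSV)
g=(cv2.inRange(hsv,(45,90,60),(80,255,255)));g[:,:228]=0;g[:,300:]=0;g[:150]=0
n,l,s,cc=cv2.connectedComponentsWithStats(g);i=1+s[1:,4].argmax()
v,u=np.nonzero(l==i);q=pix2plane(z,K,T,np.c_[u,v],.011)[:,:2]*1000
r=cv2.minAreaRect(q.astype(np.float32));print('green',r,'mean',q.mean(0))
# rail outer edges / lines from crop
def ln(a,b,h):
    A=pix2plane(z,K,T,[c(*a),c(*b)],h)*1000; dd=A[1]-A[0]; print(A[:,:2].round(1),'ang',np.degrees(np.arctan2(dd[1],dd[0])).round(2))
ln((487,116),(160,268),.022);ln((560,267),(232,423),.022);ln((285,222),(348,358),.014);ln((489,124),(556,267),.014)
print('pad top'); ln((202,288),(241,375),.044)
print('pad top front edge'); ln((207,287),(246,374),.044)
print('logger');ln((408,160),(462,297),.054)
print('button',pix2plane(z,K,T,[c(135,365)],.080)*1000)
o=cv2.inRange(hsv,(3,120,90),(20,255,255));o[:,:280]=0;o[:,310:]=0;o[:150]=0;o[210:]=0
v,u=np.nonzero(o);print('band',u.mean(),v.mean(),pix2plane(z,K,T,[(u.mean(),v.mean())],.052)*1000)
E
```

```text
green ((522.1343994140625, 90.03746795654297), (114.12620544433594, 57.4642333984375), 26.649051666259766) mean [521.61216782  89.87733899]
[[667.9 -60.8]
 [549.1 175.7]] ang 116.68
[[ 557.2 -116.4]
 [ 437.3  119.2]] ang 116.97
[[586.6  86.1]
 [487.3  36.8]] ang -153.62
[[ 663.7  -62.7]
 [ 558.2 -114.2]] ang -153.99
pad top
[[532.6 141.9]
 [470.8 111.8]] ang -154.05
pad top front edge
[[533.4 138.3]
 [471.6 108.3]] ang -154.06
logger
[[627.5  -3.6]
 [529.7 -44.5]] ang -157.31
button [[473.40445337 182.21392358  80.        ]]
band 294.0413223140496 179.45454545454547 [[579.53111055 -23.91924126  52.        ]]
```

Request:
drive_tool --deltas '[[[120,0.52,-0.27,0.03,0,0,-92.8],[120,0.52,-0.27,0.03,0,0,-92.8],[120,0.52,-0.27,0.03,0,0,-92.8],[120,0.52,-0.27,0.03,0,0,-92.8],[120,0.52,-0.27,0.03,0,0,-92.8],[120,0.52,-0.27,0.03,0,0,-92.8],[120,0.52,-0.27,0.03,0,0,-92.8],[120,0.52,-0.27,0.03,0,0,-92.8],[120,0.52,-0.27,0.03,0,0,-92.8],[120,0.52,-0.27,0.03,0,0,-92.8],[120,0.52,-0.27,0.03,0,0,-92.8],[120,0.52,-0.27,0.03,0,0,-92.8]]]' --newtons 20

```text
clock: 1.6
tcp_pos: [0.5979, -0.0717, 0.201]
orientation: [-0.0, 0.527, 0.85, -0.0]
wrist_force: [-0.5, -0.1, 0.2]
finger_gap: 0.0455
grip_force: 0.0
```

```bash
python3 - <<'E'
from h import *
print(shot('wrist','w0')['world_from_camera'].round(3).tolist()); print(np.round(get_state()['tcp_pos'],4))
E
```

```text
[[0.896, -0.422, -0.137, 0.562], [0.444, 0.852, 0.278, -0.0], [-0.001, -0.31, 0.951, 0.344], [0.0, 0.0, 0.0, 1.0]]
[ 0.5979 -0.0721  0.2013]
```

View pics/w0.png

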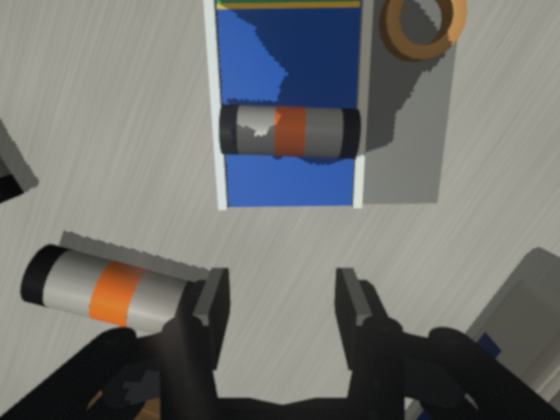

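The logger is across the lane, centred at about (290,131). The lane's near corners are at (227,207) and (355,206), and the step line is at (289,5).

```bash
python3 - <<'E'
from h import *
z=np.load('w0.npz');K,T=z['K'],z['T']
q=pix2plane(z,K,T,[(227,207),(355,206),(218,6),(361,4)],.014)*1000;print(q.round(1))
l=pix2plane(z,K,T,[(229,130),(290,131),(351,133)],.05)*1000;print(l.round(1))
e=np.array([-np.sin(np.radians(26.5)),np.cos(np.radians(26.5))]);y=np.array([-e[1],e[0]]);o=np.array([544.3,45.3])
for A in(q,l): print(np.c_[(A[:,:2]-o)@e,(A[:,:2]-o)@y].round(1))
t=np.array([597.9,-72.1]);print('tcp',(t-o)@e,(t-o)@y)
E
```

```text
[[ 561.3 -115.7   14. ]
 [ 668.8  -61.3   14. ]
 [ 487.1   35.4   14. ]
 [ 588.8   87.4   14. ]]
[[537.3 -44.3  50. ]
 [580.6 -23.7  50. ]
 [624.3  -3.8  50. ]]
[[-151.6   56.6]
 [-150.9  -63.8]
 [  16.7   55.6]
 [  17.8  -58.6]]
[[-77.1  46.2]
 [-78.   -1.7]
 [-79.6 -49.7]]
tcp -128.9814968347635 4.415141477222977
```

Request:
drive_tool --deltas '[[[120,0,0.006,0.06,0,0,0],[120,0,0.006,0.12,0,0,0],[120,0,0.006,0.16,0,0,0],[120,0,0.006,0.182,0,0,0],[120,0,0.006,0.182,0,0,0],[120,0,0.006,0.182,0,0,0]]]'

```text
clock: 2.4
tcp_pos: [0.6046, -0.0693, 0.0207]
orientation: [0.001, 0.527, 0.85, 0.0]
wrist_force: [-0.2, 0.5, 0.5]
finger_gap: 0.0454
grip_force: 0.0
```

Request:
drive_tool --deltas '[[[120,0.005,0,0,0,0,0],[120,0.009,0,0,0,0,0],[120,0.013,0,0,0,0,0],[120,0.017,0,0,0,0,0],[120,0.021,0,0,0,0,0],[120,0.025,0,0,0,0,0],[120,0.028,0,0,0,0,0],[120,0.03,0,0,0,0,0]]]'

```text
clock: 3.4
tcp_pos: [0.5906, -0.0411, 0.0193]
orientation: [0.0, 0.527, 0.85, -0.0]
wrist_force: [0.2, 0.3, -0.8]
finger_gap: 0.0452
grip_force: 0.1
```

```bash
python3 - <<'E'
from h import *
shot('wrist','w1'); s=get_state(); print(np.round(s['tcp_pos'],4),s['wrist_force'].round(2))
E
```

```text
[ 0.5904 -0.0409  0.0192] [ 0.04  0.22 -1.4 ]
```

View pics/w1.png

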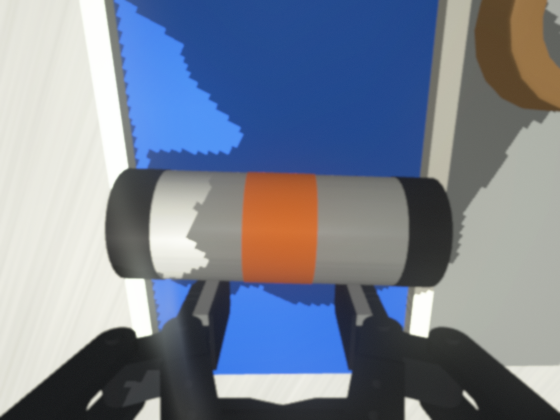

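The fingers are just behind the logger and centred in the lane (gripper column 285, lane centre 283). Rolling it on slowly.

Request:
drive_tool --deltas '[[[120,0.003,0,0,0,0,0],[120,0.007,0,0,0,0,0],[120,0.011,0,0,0,0,0],[120,0.015,0,0,0,0,0],[120,0.019,0,0,0,0,0],[120,0.023,0,0,0,0,0],[120,0.027,0,0,0,0,0],[120,0.031,0,0,0,0,0],[120,0.035,0,0,0,0,0],[120,0.038,0,0,0,0,0],[120,0.04,0,0,0,0,0],[120,0.041,0,0,0,0,0]]]'

```text
clock: 4.95
tcp_pos: [0.5724, -0.0045, 0.0193]
orientation: [-0.0, 0.527, 0.85, -0.0]
wrist_force: [0.3, 0.2, 0.7]
finger_gap: 0.0455
grip_force: 0.0
```

```bash
cat >> h.py <<'E'
e=np.array([-np.sin(np.radians(26.5)),np.cos(np.radians(26.5))]);yd=np.array([-e[1],e[0]]);o=np.array([544.3,45.3])
def look(f):
    s=get_state();t=s['tcp_pos'][:2]*1000-o
    print('t',s['clock'],'tcp dock',(t@e).round(2),(t@yd).round(2),'z',s['tcp_pos'][2].round(4),'F along',(s['wrist_force'][:2]@e).round(2))
    shot('wrist',f);p,d,W=world(f)
    hsv=cv2.cvtColor(p,cv2.COLOR_RGB2HSV);m=cv2.inRange(hsv,(3,130,90),(18,255,255))
    D=(W[...,:2]*1000-o);x=D@e;y=D@yd
    q=(m>0)&(d>0)&(abs(y)<20)&(W[...,2]>.02)
    if q.any(): # top line of band = highest
        X,Z=x[q],W[...,2][q]*1000
        A=np.c_[2*X,2*Z,np.ones(len(X))];c=np.linalg.lstsq(A,X**2+Z**2,rcond=None)[0]
        print('band n',q.sum(),'x',X.min().round(1),X.max().round(1),'zmax',np.percentile(Z,99).round(1),'circle x,z,r',c[0].round(1),c[1].round(1),np.sqrt(c[2]+c[0]**2+c[1]**2).round(1))
    yl=(cv2.inRange(hsv,(22,120,90),(35,255,255))>0)&(d>0)&(W[...,2]>.024)&(W[...,2]<.06)&(abs(y)<40)
    if yl.any(): print('pad n',yl.sum(),'x pct',np.percentile(x[yl],[2,20,50,80,98]).round(1),'z',W[...,2][yl].min().round(3),W[...,2][yl].max().round(3))
E
python3 -c "
from h import *
look('w2')"
```

```text
t 4.95 tcp dock -57.06 -2.9 z 0.0193 F along 0.06
band n 7850 x -41.4 -4.1 zmax 55.3 circle x,z,r -24.7 34.7 19.8
```

Request:
drive_tool --deltas '[[[120,0.003,0,0,0,0,0],[120,0.007,0,0,0,0,0],[120,0.011,0,0,0,0,0],[120,0.015,0,0,0,0,0],[120,0.019,0,0,0,0,0],[120,0.023,0,0,0,0,0],[120,0.027,0,0,0,0,0],[120,0.03,0,0,0,0,0],[120,0.033,0,0,0,0,0],[120,0.035,0,0,0,0,0],[120,0.037,0,0,0,0,0],[120,0.038,0,0,0,0,0]]]'

```text
clock: 6.5
tcp_pos: [0.5554, 0.0295, 0.0193]
orientation: [-0.0, 0.527, 0.85, -0.0]
wrist_force: [0.3, -0.6, 0.2]
finger_gap: 0.0453
grip_force: 0.3
```

```bash
python3 -c "
from h import *
look('w3')"
```

```text
t 6.5 tcp dock -19.09 -2.91 z 0.0193 F along -0.73
band n 7873 x -3.8 33.1 zmax 55.3 circle x,z,r 12.7 34.7 19.8
pad n 1431 x pct [32.9 87.7 87.9 88.2 88.5] z 0.024 0.036
```

Request:
drive_tool --deltas '[[[120,0.0015,0,0,0,0,0],[120,0.003,0,0,0,0,0],[120,0.0045,0,0,0,0,0],[120,0.006,0,0,0,0,0],[120,0.0075,0,0,0,0,0],[120,0.009,0,0,0,0,0],[120,0.0105,0,0,0,0,0],[120,0.012,0,0,0,0,0],[120,0.0135,0,0,0,0,0],[120,0.015,0,0,0,0,0],[120,0.0165,0,0,0,0,0],[120,0.018,0,0,0,0,0]]]'

```text
clock: 8.05
tcp_pos: [0.5474, 0.0456, 0.0193]
orientation: [0.0, 0.527, 0.85, -0.0]
wrist_force: [-0.1, -0.3, 0.6]
finger_gap: 0.0453
grip_force: 0.0
```

```bash
python3 -c "
from h import *
look('w4')"
```

```text
t 8.05 tcp dock -1.09 -2.95 z 0.0193 F along -0.27
band n 7897 x 23.2 60.6 zmax 52.3 circle x,z,r 40.2 31.7 19.8
pad n 5789 x pct [87.7 88.3 90.2 92.3 93.6] z 0.024 0.047
```

Request:
drive_tool --deltas '[[[120,0.003,0,0,0,0,0],[120,0.006,0,0,0,0,0],[120,0.009,0,0,0,0,0],[120,0.012,0,0,0,0,0],[120,0.015,0,0,0,0,0],[120,0.018,0,0,0,0,0],[120,0.021,0,0,0,0,0],[120,0.024,0,0,0,0,0],[120,0.027,0,0,0,0,0],[120,0.029,0,0,0,0,0],[120,0.031,0,0,0,0,0],[120,0.032,0,0,0,0,0]]]'

```text
clock: 9.6
tcp_pos: [0.5332, 0.0743, 0.0193]
orientation: [0.0, 0.527, 0.85, -0.0]
wrist_force: [0.1, -1.0, 0.1]
finger_gap: 0.0455
grip_force: 0.4
```

```bash
python3 -c "
from h import *
look('w5')
print([get_state()['wrist_force'][:2]@e for _ in range(4)])"
```

```text
t 9.6 tcp dock 30.88 -2.99 z 0.0193 F along -0.93
band n 7573 x 45.1 82.7 zmax 52.4 circle x,z,r 62.3 31.6 19.8
pad n 4214 x pct [88.1 89.6 91.7 93.8 94.3] z 0.024 0.05
[np.float64(0.11104637191862898), np.float64(0.11104637191862898), np.float64(0.11104637191862898), np.float64(0.11104637191862898)]
```

Request:
drive_tool --deltas '[[[120,0.001,0,0,0,0,0],[120,0.002,0,0,0,0,0],[120,0.003,0,0,0,0,0],[120,0.004,0,0,0,0,0],[120,0.0045,0,0,0,0,0],[120,0.005,0,0,0,0,0],[120,0.005,0,0,0,0,0]]]'

```text
clock: 10.52
tcp_pos: [0.531, 0.0787, 0.0193]
orientation: [-0.0, 0.527, 0.85, 0.0]
wrist_force: [0.8, -1.1, -0.2]
finger_gap: 0.0455
grip_force: 0.3
```

Request:
drive_tool --deltas '[[[120,0.0005,0,0,0,0,0],[120,0.0005,0,0,0,0,0]]]'

```text
clock: 10.78
tcp_pos: [0.5308, 0.0791, 0.0193]
orientation: [0.0, 0.527, 0.85, -0.0]
wrist_force: [0.6, 0.0, 0.2]
finger_gap: 0.0451
grip_force: 0.4
```

Request:
drive_tool --deltas '[[[120,0.0004,0,0,0,0,0],[120,0.0004,0,0,0,0,0]]]'

```text
clock: 11.02
tcp_pos: [0.5307, 0.0793, 0.0193]
orientation: [0.0, 0.527, 0.85, -0.0]
wrist_force: [1.1, -1.6, 1.0]
finger_gap: 0.0451
grip_force: 0.9
```

Request:
drive_tool --deltas '[[[120,0.0004,0,0,0,0,0],[120,0.0004,0,0,0,0,0]]]'

```text
clock: 11.28
tcp_pos: [0.5307, 0.0795, 0.0194]
orientation: [0.0, 0.527, 0.85, -0.0]
wrist_force: [0.9, -3.2, 1.3]
finger_gap: 0.045
grip_force: 1.6
```

Request:
drive_tool --deltas '[[[120,0.0004,0,0,0,0,0],[120,0.0004,0,0,0,0,0]]]'

```text
clock: 11.52
tcp_pos: [0.5305, 0.0799, 0.0194]
orientation: [0.0, 0.527, 0.85, -0.0]
wrist_force: [0.8, -4.5, 2.0]
finger_gap: 0.0452
grip_force: 2.3
```

```bash
python3 -c "
from h import *
look('w6')
for i in range(3): read_camera('wrist');print(get_state()['wrist_force'][:2]@e)"
```

```text
t 11.525 tcp dock 37.09 -3.1 z 0.0194 F along -4.4
band n 6954 x 51.4 88.6 zmax 52.3 circle x,z,r 68.4 32.0 19.6
pad n 5100 x pct [88.5 90.2 92.6 94.4 94.8] z 0.024 0.054
-3.550419933365977
-4.69064803314818
-4.430017190706549
```

Request:
drive_tool --deltas '[[[120,0.0003,0,0,0,0,0],[120,0.0006,0,0,0,0,0],[120,0.0007,0,0,0,0,0],[120,0.0007,0,0,0,0,0]]]'

```text
clock: 12.22
tcp_pos: [0.5303, 0.0804, 0.0194]
orientation: [0.001, 0.527, 0.85, -0.0]
wrist_force: [2.2, -6.0, 1.9]
finger_gap: 0.0453
grip_force: 2.9
```

```bash
python3 -c "
from h import *
look('w7')
for i in range(4): read_camera('wrist');print(get_state()['wrist_force'][:2]@e)"
```

```text
t 12.225 tcp dock 37.63 -3.14 z 0.0194 F along -6.33
band n 6932 x 52.3 89.0 zmax 52.3 circle x,z,r 69.0 32.1 19.4
pad n 5230 x pct [88.9 90.7 93.2 94.8 95.3] z 0.024 0.053
-4.993700388583502
-5.706142747415413
-6.058860334081359
-5.400652179763265
```

Request:
drive_tool --deltas '[[[120,0.0002,0,0,0,0,0],[120,0.0003,0,0,0,0,0],[120,0.0003,0,0,0,0,0],[120,0.0003,0,0,0,0,0],[120,0.0003,0,0,0,0,0],[120,0.0003,0,0,0,0,0],[120,0.0003,0,0,0,0,0],[120,0.0003,0,0,0,0,0],[120,0.0003,0,0,0,0,0],[120,0.0003,0,0,0,0,0],[120,0.0003,0,0,0,0,0],[120,0.0003,0,0,0,0,0]]]'

```text
clock: 13.98
tcp_pos: [0.5302, 0.0806, 0.0194]
orientation: [0.001, 0.527, 0.85, -0.0]
wrist_force: [2.6, -5.8, 1.7]
finger_gap: 0.0455
grip_force: 3.1
```

```bash
python3 -c "
from h import *
look('w8');shot('top','top8')
import cv2
cv2.imwrite('pics/t8.png',np.hstack([cv2.resize(cv2.imread('pics/top0.png')[170:250,185:285],None,fx=4,fy=4),cv2.resize(cv2.imread('pics/top8.png')[170:250,185:285],None,fx=4,fy=4)]))"
```

```text
t 13.975 tcp dock 37.86 -3.13 z 0.0194 F along -6.35
band n 6927 x 52.3 89.4 zmax 52.3 circle x,z,r 69.2 32.0 19.5
pad n 5233 x pct [89.1 90.9 93.3 95.  95.4] z 0.024 0.053
```

View pics/w8.png

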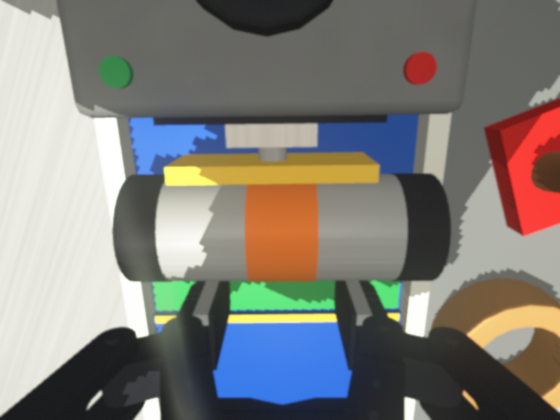

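The logger sits straight on the yellow pad at (270,165), inside the green bay, and has been held for about 1.9 s at about 6 N. Easing off slowly.

Request:
drive_tool --deltas '[[[120,-0.0003,0,0,0,0,0],[120,-0.0006,0,0,0,0,0],[120,-0.0009,0,0,0,0,0],[120,-0.0012,0,0,0,0,0],[120,-0.0015,0,0,0,0,0],[120,-0.0018,0,0,0,0,0],[120,-0.0021,0,0,0,0,0],[120,-0.0024,0,0,0,0,0],[120,-0.0027,0,0,0,0,0],[120,-0.003,0,0,0,0,0],[120,-0.0035,0,0,0,0,0],[120,-0.004,0,0,0,0,0]]]'

```text
clock: 15.58
tcp_pos: [0.5316, 0.0775, 0.0193]
orientation: [-0.0, 0.527, 0.85, -0.0]
wrist_force: [0.4, -0.2, 0.4]
finger_gap: 0.0451
grip_force: 0.0
```

Request:
drive_tool --deltas '[[[120,-0.002,0,0,0,0,0],[120,-0.005,0,0,0,0,0],[120,-0.01,0,0,0,0,0],[120,-0.018,0,0,0,0,0],[120,-0.025,0,0,0,0,0],[120,-0.025,0,0,0,0,0],[120,-0.025,0,0,0,0,0]]]'

```text
clock: 16.45
tcp_pos: [0.5426, 0.0551, 0.0192]
orientation: [-0.0, 0.527, 0.85, -0.0]
wrist_force: [-0.1, 0.3, -0.6]
finger_gap: 0.0455
grip_force: 0.0
```

```bash
python3 -c "
from h import *
look('w9');look('w10')"
```

```text
t 16.45 tcp dock 9.48 -2.86 z 0.0192 F along 0.3
band n 8779 x 49.3 88.0 zmax 52.4 circle x,z,r 67.9 31.8 19.8
pad n 4076 x pct [88.1 89.3 91.  92.4 93.5] z 0.027 0.047
t 16.5 tcp dock 9.62 -2.84 z 0.0192 F along -0.32
band n 8746 x 49.6 87.8 zmax 52.4 circle x,z,r 67.9 31.7 19.8
pad n 4172 x pct [87.9 89.1 90.8 92.5 93.6] z 0.032 0.047
```

Request:
drive_tool --deltas '[[[120,0,0,-0.05,0,0,0],[120,0,0,-0.11,0,0,0],[255,0,0,-0.15,0,0,0],[255,0.03,0,-0.16,0,0,0],[255,0.06,0,-0.16,0,0,0],[255,0.08,0,-0.16,0,0,0],[255,0.08,0,-0.16,0,0,0],[255,0.08,0,-0.16,0,0,0],[255,0.08,0,-0.16,0,0,0]]]'

```text
clock: 17.68
tcp_pos: [0.5074, 0.1262, 0.179]
orientation: [-0.0, 0.527, 0.85, -0.0]
wrist_force: [-0.1, 0.0, -0.6]
finger_gap: -0.0002
grip_force: 0.0
```

```bash
python3 - <<'E'
from h import *
look('w11')
p,d,W=world('w11');hsv=cv2.cvtColor(p,cv2.COLOR_RGB2HSV);D=(W[...,:2]*1000-o);x=D@e;y=D@yd
m=((cv2.inRange(hsv,(45,80,40),(85,255,255))>0)&(W[...,2]>.062)&(d>0)).astype(np.uint8)
n,l,s,c=cv2.connectedComponentsWithStats(m)
for i in range(1,n):
    if s[i,4]>50: q=l==i;print(s[i],c[i],x[q].min(),x[q].max(),y[q].min(),y[q].max(),np.percentile(W[...,2][q],[5,50,95]))
E
```

```text
t 17.675 tcp dock 88.81 -3.08 z 0.179 F along 0.06
band n 1222 x 50.5 86.2 zmax 52.5 circle x,z,r 68.1 32.0 19.5
pad n 981 x pct [86.2 89.4 92.  94.1 94.6] z 0.025 0.046
[ 255   94   43   45 1499] [275.92194797 116.40026684] 138.7217879429793 167.3464861310598 -12.863635486474292 14.746425657404973 [0.07570374 0.07901851 0.08022366]
```

View pics/w11.png

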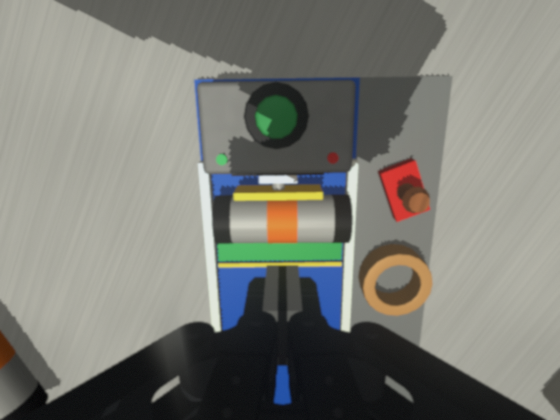

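The logger lies at (282,220) against the pad in the green bay. The green button is at (276,116) with its centre at dock (153, 1) mm and its top at z ≈ 0.079.

Request:
drive_tool --deltas '[[[255,0.03,-0.002,0,0,0,0],[255,0.064,-0.004,0,0,0,0],[255,0.064,-0.004,0.04,0,0,0],[255,0.064,-0.004,0.08,0,0,0],[255,0.064,-0.004,0.093,0,0,0],[255,0.064,-0.004,0.093,0,0,0],[255,0.064,-0.004,0.093,0,0,0]]]'

```text
clock: 18.6
tcp_pos: [0.4764, 0.1823, 0.0877]
orientation: [0.001, 0.527, 0.85, 0.001]
wrist_force: [-0.2, -0.2, 0.6]
finger_gap: -0.0001
grip_force: 0.0
```

Request:
drive_tool --deltas '[[[255,0,0,0.002,0,0,0],[255,0,0,0.004,0,0,0],[255,0,0,0.006,0,0,0],[255,0,0,0.008,0,0,0],[255,0,0,0.0095,0,0,0],[255,0,0,0.011,0,0,0],[255,0,0,0.011,0,0,0]]]'

```text
clock: 19.48
tcp_pos: [0.475, 0.1823, 0.0753]
orientation: [0.0, 0.527, 0.85, 0.0]
wrist_force: [-0.7, 0.4, 1.9]
finger_gap: 0.0001
grip_force: 1.4
```

Request:
drive_tool --deltas '[[[255,0,0,0.001,0,0,0],[255,0,0,0.002,0,0,0],[255,0,0,0.002,0,0,0],[255,0,0,0.002,0,0,0]]]'

```text
clock: 19.98
tcp_pos: [0.475, 0.1823, 0.0734]
orientation: [0.0, 0.527, 0.85, 0.0]
wrist_force: [-2.1, 0.0, 3.9]
finger_gap: 0.0001
grip_force: 1.8
```

Request:
drive_tool --deltas '[[[255,0,0,0.0005,0,0,0],[255,0,0,0.001,0,0,0],[255,0,0,0.001,0,0,0]]]'

```text
clock: 20.35
tcp_pos: [0.4751, 0.1823, 0.073]
orientation: [0.0, 0.527, 0.85, 0.0]
wrist_force: [-2.7, -0.1, 8.0]
finger_gap: 0.0002
grip_force: 4.5
```

Request:
drive_tool --deltas '[[[255,0,0,0.0005,0,0,0],[255,0,0,0.001,0,0,0],[255,0,0,0.001,0,0,0]]]'

```text
clock: 20.72
tcp_pos: [0.4751, 0.1823, 0.0728]
orientation: [0.0, 0.527, 0.85, 0.0]
wrist_force: [-5.6, -0.4, 15.3]
finger_gap: 0.0002
grip_force: 7.9
```

The button bottomed out after 6 mm of travel. Releasing and lifting clear.

Request:
drive_tool --deltas '[[[255,0,0,-0.004,0,0,0],[255,0,0,-0.012,0,0,0],[255,0,0,-0.04,0,0,0],[255,0,0,-0.09,0,0,0],[255,-0.04,0,-0.11,0,0,0],[255,-0.065,0,-0.11,0,0,0],[255,-0.065,0,-0.11,0,0,0],[255,-0.065,0,-0.11,0,0,0]]]'

```text
clock: 21.72
tcp_pos: [0.5033, 0.1243, 0.1807]
orientation: [-0.001, 0.527, 0.85, -0.0]
wrist_force: [-1.4, 0.4, -0.2]
finger_gap: -0.0001
grip_force: 0.0
```

```bash
python3 -c "
from h import *
look('w12')"
```

```text
t 21.725 tcp dock 88.99 1.47 z 0.1807 F along 0.97
band n 1206 x 52.1 86.4 zmax 52.4 circle x,z,r 68.2 32.4 19.2
pad n 994 x pct [86.2 89.5 92.4 94.1 94.6] z 0.024 0.047
```

View pics/w12.png

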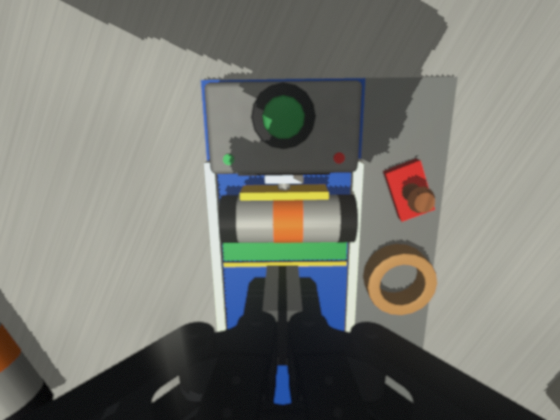

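The logger lies still at (288,220) in the bay, the button at (284,117) is back out, and the stamp and tape have not moved.

```bash
python3 -c "
from workcell import *
print(hand_in())"
```

```text
the job is handed in; nothing more can be done
None
```

The job is handed in: I rolled the logger over the step, pressed it on the pad at about 6 N for nearly 2 s, eased off and left it still in the green bay, then pressed the green button fully down; it finished at 21.7 s of the 67 s, and nothing else near the dock moved.

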